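# Clear the squeezed lemon half and hold the scrap caddy open

### The arm

A 6-joint arm with a two-finger parallel gripper is mounted at the origin on the work surface. World frame = base frame: x ahead of the robot, y to its left, z up, the work surface at z = 0. Lengths are in m, angles in rad, forces in N, time in s.
With the tool pointing down it reaches from about 0.375 to 0.975 m from the base axis. Payload 3.8 kg.
Tool frame: the origin (TCP) lies midway between the tips of the shut fingers; the grasp point (between the pads) lies 19 mm behind it; z points along the fingers, y is the line along which they close (so a half turn about z gives the same grasp; the last joint's range is limited). The gripper opens to 85 mm and grips with 20 to 120 N. Pads are 22 mm wide; open, the fingers measure 114 mm over their backs; the gripper's body (76 mm by 85 mm) begins 54 mm behind the grasp point. The pads swing forward as they close: fully open they stand 13 mm farther back than shut.
Start: joints at [-1.159, 0.264, 1.604, -0, 1.274, -0.037], TCP at [0.293, -0.608, 0.231] pointing down, gripper open.
Joint ranges: [-2.63, 2.63], [-0.94, 2.18], [0.31, 2.57], [-1.31, 4.45], [0, 2.66], [-2.55, 2.55]. Speed limits (rad/s): [2.57, 2.57, 3.14, 3.14, 3.14, 3.14].

### API

Orientations are given as a rotation vector (axis times angle).
In Python, from workcell import bot, cams gives the robot as it stands.
- The arm moves only by the tool play_rows, never from a script. Its argument "rows" is a list of rows, each a list of 2 entries, a list of its own where there are three numbers: the shift along the tool's x, y, z scaled (see below), then the turn, a rotation vector about the tool's x, y, z scaled (see below). A call has 1 to 20 rows; each row is the pose to reach, as a shift and turn from the pose commanded when the call began, along the tool's axes at that moment; what a row does not reach only later rows make up. The controller multiplies each number of a shift by 250 mm and each number of a turn by 45 degrees. A row lasts 1/12 s, in which the tool goes at most 41.7 mm and 7.16 degrees, less where a joint would pass 70% of its speed; a pose out of reach is approached as far as the arm can. A call with a number of a shift or a turn outside -1 to 1 is refused whole. A call with a gripper value outside its range is refused whole. "claw" is the opening, from -1 (shut) to 1 (fully open), set as the call begins (left out, the last holds). The fingers move at their own pace and stop on an object; "newtons" is the grip in N (left out, the last holds). Time passes only in rows, so rows that repeat a pose let the fingers close. It gives the time, the measured TCP pose, the force, the opening and the grip force at its end, in the units of the state.
- bot.read_state(): the state, without advancing time (a new reading comes with each control period).
- cams.read_camera(name): name is "side" or "top" or "wrist"; returns a dict with "image" (480x640x3 uint8, red, green, blue), "K" (3x3 intrinsics, pixels), "T" (4x4, takes a point from camera to world coordinates); the wrist camera has in their place "mount" (4x4, takes a point from camera to tool coordinates, whose origin is the TCP and whose axes are the flange's). Camera axes: x right, y down, z forward; pixel columns grow to the right and rows downward; lengths in m; the calibration is good to about 2 mm. A picture is of the moment at which its call begins: read the wrist's pose just before it. There is no depth.
- bot.finish_job(): hands the job in; it is judged then, once.
The state is a dict: "time": time; "q": joint angles; "joint_vel": joint speeds; "joint_torque": joint torques, N m; "tool_pos": TCP position; "tcp_rot": TCP orientation; "wrist_force": force on the tool from outside, world axes, zero at the start; "torque": the same for the moment, N m; "width": opening from 0.0 (shut) to 1.0 (fully open); "grip_force": force on a finger pad.
Only numpy, scipy, OpenCV 4.12 (cv2) and the standard library are available. Lean on these libraries where they do the work, as an engineer would, in place of code of your own. Each camera call takes 0.05 s, during which the arm holds its last target. There are 200 camera calls.

### The job

Lift the squeezed lemon half off the lazy Susan and set it on the closed shutter in the well on top of the scrap caddy. Then pull the shutter out by its black post until the post stands level with the two studs that mark the open position, so that the lemon drops into the caddy, and keep it there against its spring: finish while still holding the post at the mark, do not let go. Do not knock over the spice pots, and leave the sauce bottle standing where it is.

Things in the scene. Friction and masses are not known exactly. Their poses are not given: they have to be found in the camera images.
- susan: lazy Susan standing on the worktop: wooden disc 260 mm across, its top 32 mm above the worktop, spinning freely about the vertical axis through this origin (centre of the underside of its fixed foot). The lemon half lies 60 to 75 mm from the axis.
- lemon: squeezed lemon half, a rigid yellow dome lying cut face down on the disc: 56 mm across with upright sides from 4 to 17 mm above the cut face, narrowing above that to a nub 38 mm up; about 60 g. Origin at the centre of the cut face, z up through the nub.
- pot_a: spice pot with a steel cap, 45 mm across, 58 mm tall, loose on the lazy Susan, at least 110 mm from the lemon centre to centre. Origin at the centre of its underside.
- pot_b: spice pot with a dark wooden cap, 45 mm across, 58 mm tall, loose on the lazy Susan, at least 110 mm from the lemon centre to centre. Origin at the centre of its underside.
- caddy: scrap caddy, an aluminium bin fixed to the worktop, 160 (x) by 170 (y) by 160 mm tall, hollow down to a floor 6 mm thick. Origin at the centre of its underside; its own -x axis points out of its front, the way the shutter is pulled. Two guide rails at 134 mm spacing reach out 145 mm in front of it, tops 152 mm above the worktop.
- well (a point): centre of the rectangular well on top of the caddy, on the upper face of the closed shutter (152 mm above the worktop). The well measures 90 mm along the caddy's x and 130 mm along its y; its rim stands about 8 mm above the shutter. Its axes are those of the caddy. The steel shutter, 6 mm thick, is the floor of the well until it is pulled out.
- shutter: the sliding steel shutter with its grip, an upright black round post 20 mm in diameter and 45 mm tall (top 197 mm above the worktop), standing on the shutter's tongue in front of the caddy, 45 mm from the caddy's front wall when shut. Origin at the centre of the foot of the post, axes those of the caddy.
- mark (a point): where the foot of the post must come: midway between the two steel studs (14 mm across, 16 mm high, 68 mm to either side) on the guide rails, 90 mm from the shut position along the caddy's -x.
- pull (a joint): how far the shutter is pulled out, m: 0 shut (start), 0.090 post level with the studs, 0.120 end stop. A spring draws it shut: about 4 N when shut, 9 N at the mark; it snaps back if let go. The lemon falls through by about 0.08.
- sauce: amber glass sauce bottle with a white cap, 62 mm across, 190 mm tall, standing on the worktop beyond the work. Origin at the centre of its underside.
Not all that is in view belongs to the job. Of the things like the lemon, leave any that is green; of the rest the larger one is meant.

How it is judged:
On the way, in this order (a step that is already met when the one before it is completed fails the run):
1. the lemon half is lifted clear off the lazy Susan (height (world z) of lemon above 0.1 m and contact force between lemon and susan below 0.01 N), for 0.1 s.
2. the lemon half rests in the well on the closed shutter, let go (x of lemon in the frame of well between -0.045 and 0.045 m and y of lemon in the frame of well between -0.065 and 0.065 m and z of lemon in the frame of well between -0.01 and 0.045 m and contact force between lemon and caddy above 0.1 N and contact force between lemon and the fingers below 0.05 N and linear speed of lemon below 0.03 m/s and value of joint pull below 0.01 m), for 0.2 s.
At the end, for the whole second after the job is handed in: the shutter is held still by the fingers alone (at least 3 N on it) with its post within 8 mm of the mark, and the lemon half lies at rest inside the caddy (value of joint pull between 0.082 and 0.098 m and velocity of joint pull between -0.01 and 0.01 m/s and contact force between the fingers and shutter above 3 N and x of lemon in the frame of caddy between -0.08 and 0.08 m and y of lemon in the frame of caddy between -0.085 and 0.085 m and height (world z) of lemon below 0.1 m and linear speed of lemon below 0.05 m/s); the arm keeps its last pose, push and grip.
It fails at once if a spice pot is knocked over or off the lazy Susan (angle between any of pot_a, pot_b's own z axis and vertical above 0.6 rad or height (world z) of any of pot_a, pot_b below 0.022 m).
It fails at once if the sauce bottle is knocked over or shifted by over 30 mm (angle between sauce's own z axis and vertical above 0.5 rad or distance of sauce from where it was at the start of the episode above 0.03 m).
It also fails if it takes over 54 s, if anything falls off the work surface, if the arm or the gripper's body presses on something with over 40 N, if the wrist force passes 120 N, or if a joint passes its speed limit or range.

## Working session

There is one attempt and no reset: what is moved stays moved. The work goes in short steps, Python scripts to look and compute and a tool call to move; the robot and the scene stay as the last step left them, time stands still between calls to the robot, and variables do not carry over. Pictures are saved under pics/ and viewed, at most 10 in all, crops included, and the job is handed in when it is done.

Besides the shell and the picture viewer there is one more tool, called after "Request:" by a JSON object that holds its "method" and its "body". play_rows: Moves the arm, as the interface text tells. Its arguments: {"type":"object","properties":{"rows":{"type":"array","items":{"type":"array"}},"claw":{"type":"number"},"newtons":{"type":"number"}},"required":["rows"]}

```bash
mkdir -p pics; ls
cat > h.py <<'E'
import numpy as np, cv2, pickle
from scipy.spatial.transform import Rotation as R
def ray(c,u,v,z):
    K,T=c["K"],c["T"]; d=T[:3,:3]@np.linalg.inv(K)@np.array([u,v,1.]); o=T[:3,3]
    return o+d*(z-o[2])/d[2]
def proj(c,p):
    K,T=c["K"],c["T"]; q=T[:3,:3].T@(np.asarray(p)-T[:3,3]); q=K@q; return q[:2]/q[2]
def wristT(c,s):
    M=np.eye(4); M[:3,:3]=R.from_rotvec(s["tcp_rot"]).as_matrix(); M[:3,3]=s["tool_pos"]
    c["T"]=M@c["mount"]; return c
E
python3 - <<'E'
from workcell import bot,cams
import cv2,pickle,numpy as np
s=bot.read_state();print(s)
for n in("top","side"):
    c=cams.read_camera(n);pickle.dump(c,open(n+".pkl","wb"));cv2.imwrite(f"pics/{n}0.png",c["image"][:,:,::-1]);print(c["K"],c["T"])
E
```

```text
pics
{'time': 0.0, 'q': array([-1.15890762e+00,  2.64748860e-01,  1.60538921e+00,  1.71163649e-06,
        1.27366147e+00, -3.68925035e-02]), 'joint_vel': array([-7.32258163e-04, -5.58772617e-04, -9.92813293e-04, -7.19152623e-08,
        9.90263298e-04, -1.33519182e-03]), 'joint_torque': array([-9.66422194e-04, -5.15110588e+01, -3.67316616e+01, -3.86041702e-04,
        1.29525672e-02, -3.77446085e-06]), 'tool_pos': array([ 0.2925736 , -0.60749249,  0.22995668]), 'tcp_rot': array([-3.06071853e+00, -6.98559659e-01,  6.43204218e-04]), 'wrist_force': array([ 0.29368799, -0.60804928, -0.49269672]), 'torque': array([-0.00684193,  0.01779071, -0.03154601]), 'grip_force': 0.0, 'width': 0.9980343433223614}
[[505.70245883   0.         318.34222269]
 [  0.         505.70245883 239.3413755 ]
 [  0.           0.           1.        ]] [[-0.02612005 -0.98720422  0.15730728  0.38136188]
 [-0.99964162  0.02487116 -0.00990278  0.01049844]
 [ 0.00586366 -0.15750956 -0.98750005  1.13951364]
 [ 0.          0.          0.          1.        ]]
[[449.30267578   0.         317.22771859]
 [  0.         449.30267578 240.43638469]
 [  0.           0.           1.        ]] [[-0.70684688 -0.4462577   0.54883654 -0.02621724]
 [-0.70720427  0.46244815 -0.53479326  0.56946921]
 [-0.01515283 -0.76615649 -0.64247538  0.82470109]
 [ 0.          0.          0.          1.        ]]
```

View pics/top0.png

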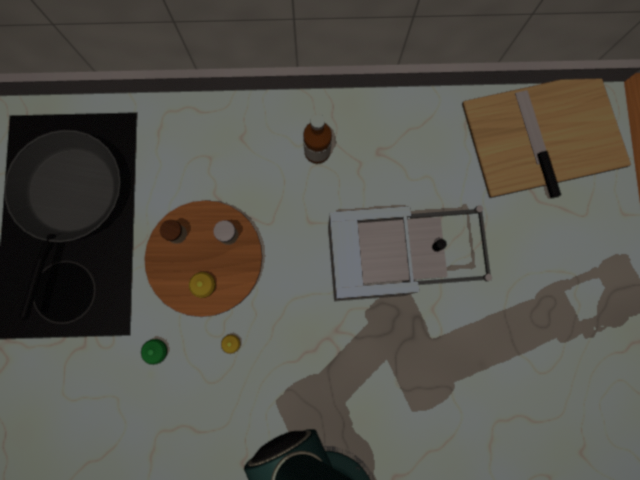

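View pics/side0.png

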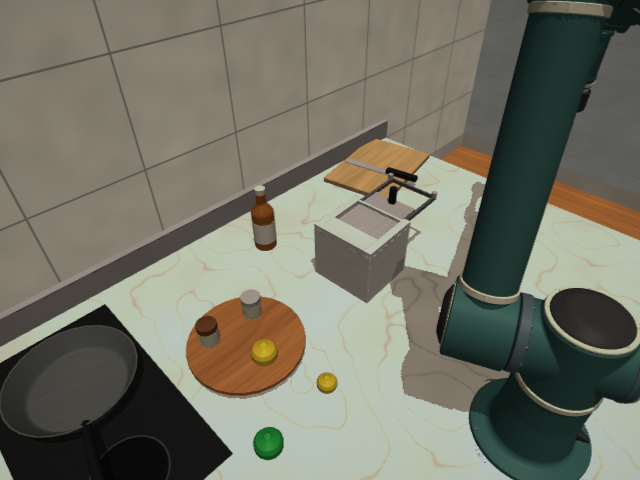

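Candidates for the lemon in the top view are (202,285), large, yellow and on the disc, (231,344), small, yellow and on the worktop, and (153,351), green. The one at (202,285) fits because it is the larger non-green one and lies on the lazy Susan. In the side view these are (264,351), (327,382) and (268,443). The post top is at about (439,243) in the top view, with the caddy at about (372,253) and the sauce bottle at (317,143).

Run:
```python
from h import *
C={n:pickle.load(open(n+".pkl","rb")) for n in("top","side")}
def mask(c,lo,hi,roi):
    h=cv2.cvtColor(c["image"],cv2.COLOR_RGB2HSV);m=cv2.inRange(h,lo,hi)
    z=np.zeros_like(m);x0,y0,x1,y1=roi;z[y0:y1,x0:x1]=m[y0:y1,x0:x1]
    cs,_=cv2.findContours(z,0,2);return max(cs,key=cv2.contourArea)
for n,r in(("top",(180,260,225,305)),("top",(215,330,245,360)),("side",(245,330,285,375)),("side",(310,365,345,400))):
    k=mask(C[n],(21,150,60),(34,255,255),r);(u,v),rad=cv2.minEnclosingCircle(k);print(n,u,v,rad,cv2.contourArea(k),ray(C[n],u,v,.047).round(4))
k=mask(C["top"],(5,80,40),(20,255,255),(135,190,275,325));e=cv2.fitEllipse(cv2.convexHull(k));print("disc",e,ray(C["top"],*e[0],.032).round(4))
for d in((-e[1][0]/2,0),(e[1][1]/2,0)):print(np.linalg.norm(ray(C["top"],e[0][0]+d[0],e[0][1],.032)-ray(C["top"],*e[0],.032)))
k=mask(C["top"],(0,0,0),(180,255,45),(428,232,450,256));print("post",cv2.boundingRect(k),cv2.minEnclosingCircle(k))
k=mask(C["side"],(0,0,0),(180,255,45),(384,180,401,210));print("postS",cv2.boundingRect(k))
t=cv2.resize(C["top"]["image"][190:310,320:500],None,fx=4.4,fy=4.4,interpolation=2)
cv2.imwrite("pics/caddy.png",t[:,:,::-1])
t=cv2.resize(C["top"]["image"][190:370,130:270],None,fx=3.3,fy=3.3,interpolation=2)
cv2.imwrite("pics/lem.png",t[:,:,::-1])
```

```text
top 201.47474670410156 284.1313171386719 12.526041984558105 444.0 [0.4641 0.2538 0.047 ]
top 230.36956787109375 343.7391357421875 9.054780006408691 228.5 [0.3365 0.1915 0.047 ]
side 263.7471923828125 352.12921142578125 13.321186065673828 505.5 [0.4623 0.2554 0.047 ]
side 326.5 382.5 10.12432861328125 292.0 [0.3193 0.2152 0.047 ]
disc ((203.06239318847656, 258.02587890625), (114.2952880859375, 119.09125518798828), 55.1676139831543) [0.5225 0.2542 0.032 ]
0.12557801738579424
0.13102554141177025
post (432, 239, 14, 12) ((438.6612854003906, 244.9193572998047), 6.97877836227417)
postS (388, 187, 10, 17)
```

View pics/caddy.png

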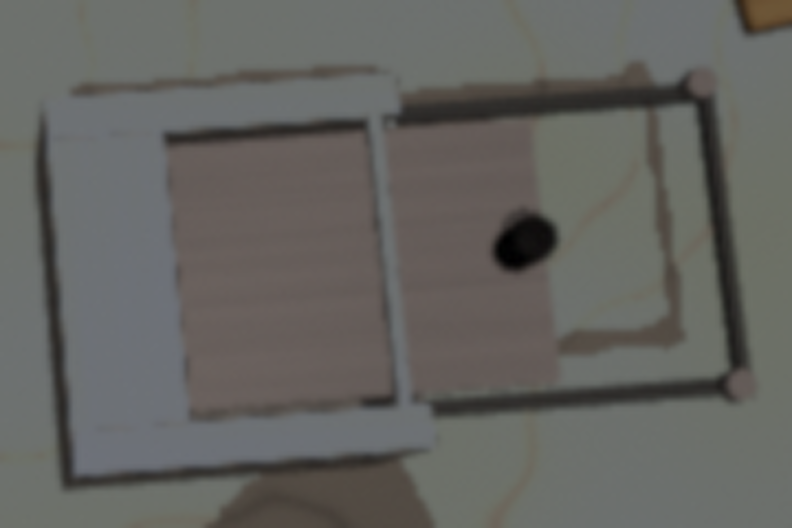

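View pics/lem.png

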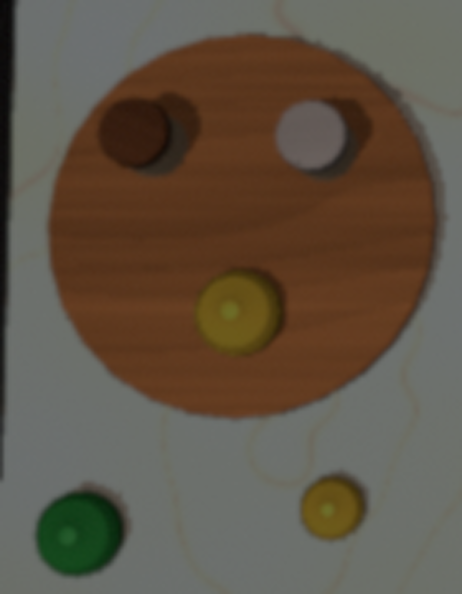

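The crops confirm it: the large yellow half at top-view pixel (202,285) lies alone on the near side of the disc, with both pots behind it. The studs are at about (479.3,208.9) and (488.2,277.3), and the post top is at about (440.9,243.9).

Run:
```python
from h import *
c=pickle.load(open("top.pkl","rb"));s=pickle.load(open("side.pkl","rb"))
P=lambda x,y,z:ray(c,320+x/4.4,190+y/4.4,z)[:2]
a,b=P(701,83,.168),P(740,384,.168);m=(a+b)/2;print("studs",a,b,np.linalg.norm(a-b),"mark",m)
y=(a-b)/np.linalg.norm(a-b);x=np.array([y[1],-y[0]]);print("y",y,"x",x)
p=P(532,237,.197);f=P(513,253,.155);print("post top",p,"foot",f,"d",(p-m)@x,(p-m)@y)
for q in((45,105),(75,482),(433,443),(393,78)):r=P(*q,.160);print("corner",r,(r-m)@x,(r-m)@y)
for q in((167,135),(367,124),(190,415),(393,402)):r=P(*q,.154);print("well",r,(r-m)@x,(r-m)@y)
print("side post top",ray(s,393,190,.197))
for sg in(-1,1):print(proj(s,[*(m+sg*.068*y),.16]),end="")
pw=m+x*.09;print("postpred",pw,"well",m+x*(.09+.045+.08))
print("yaw",np.degrees(np.arctan2(x[1],x[0])))
for n,u,v in(("A",224,231),("B",171,230)):print(n,ray(c,u,v,.09))
print("sauce",ray(c,317,156,.0))
```

```text
studs [ 0.58886326 -0.31754829] [ 0.45392006 -0.32436372] 0.1351152018200937 mark [ 0.52139166 -0.320956  ]
y [0.99872701 0.05044162] x [ 0.05044162 -0.99872701]
post top [ 0.51703639 -0.22998929] foot [ 0.51606598 -0.23172721] d -0.09107059669691983 0.0002387877148552868
corner [ 0.58780982 -0.02415409] -0.2930738451494213 0.0813047840714179
corner [ 0.41915284 -0.03225719] -0.2934883961435305 -0.0875462258052544
corner [ 0.43209486 -0.19001461] -0.13527897593097216 -0.08257822180240418
corner [ 0.59632522 -0.18136589] -0.13563264000854544 0.08187932703456745
well [ 0.57388633 -0.07901444] -0.23898565712977282 0.0646317783376685
well [ 0.5766899  -0.16962173] -0.1483522937601782 0.06286139871918112
well [ 0.44751317 -0.08433928] -0.24004206583063503 -0.061849105150432786
well [ 0.45094671 -0.17454093] -0.14978204250379046 -0.06296985306214041
side post top [ 0.51244139 -0.22322883  0.197     ]
[433.80279043 194.99510759][390.56689839 176.76790761]postpred [ 0.5259314  -0.41084143] well [ 0.53223661 -0.53568231]
yaw -87.1086808733984
A [0.57132222 0.19802463 0.09      ]
B [0.57625407 0.30939664 0.09      ]
sauce [ 0.76066864 -0.00295023  0.        ]
```

```bash
cat >> h.py <<'E'
def plan(p,a=2.9):
    from workcell import bot
    s=bot.read_state(); a=np.radians(a); Y=[np.cos(a),np.sin(a),0]; Z=[0,0,-1]
    G=np.stack([np.cross(Y,Z),Y,Z],1); M=R.from_rotvec(s["tcp_rot"])
    d=M.inv().apply(np.array(p)-s["tool_pos"]); t=(M.inv()*R.from_matrix(G)).as_rotvec()
    print("t",s["time"],"pos",s["tool_pos"].round(4),"F",s["wrist_force"].round(1),"w",round(s["width"],3),"g",s["grip_force"])
    print("shift",(d/.25).round(4),"turn",np.degrees(t/45).round(4),"rows",np.linalg.norm(d)/.0417,np.degrees(np.linalg.norm(t))/7.16)
E
python3 -c "
from h import *
plan((.44,-.40,.29));plan((.463,.2545,.031))"
```

```text
t 0.1 pos [ 0.2926 -0.6075  0.2301] F [0.7 0.6 0.1] w 0.996 g 0.0
shift [ 0.8913 -0.4926 -0.2386] turn [-0.0022 -0.0017 -1.493 ] rows 6.270704941570504 9.383375465260613
t 0.1 pos [ 0.2926 -0.6075  0.2301] F [0.7 0.6 0.1] w 0.996 g 0.0
shift [ 2.11   -2.8092  0.8023] turn [-0.0022 -0.0017 -1.493 ] rows 21.605917083498092 9.383375465260613
```

Request:
{"method": "play_rows", "body": {"rows": [[[0.3,-0.16,-0.2],[0,0,-0.3]],[[0.6,-0.33,-0.24],[0,0,-0.6]],[[0.89,-0.49,-0.24],[0,0,-0.75]],[[0.89,-0.49,-0.24],[0,0,-0.75]],[[0.89,-0.49,-0.24],[0,0,-0.75]],[[0.89,-0.49,-0.24],[0,0,-0.75]],[[0.89,-0.49,-0.24],[0,0,-0.75]],[[0.89,-0.49,-0.24],[0,0,-0.75]],[[0.89,-0.49,-0.24],[0,0,-0.75]],[[0.89,-0.49,-0.24],[0,0,-0.75]]]}}

```text
time: 0.93
tool_pos: [0.4394, -0.4019, 0.2906]
tcp_rot: [-2.728, -1.557, 0.002]
wrist_force: [-0.6, -0.8, -0.5]
width: 1.0
grip_force: 0.0
```

```bash
python3 -c "
from h import *
plan((.45,-.16,.28));plan((.463,.2545,.2))"
```

```text
t 0.9333 pos [ 0.4394 -0.4019  0.2906] F [-0.6 -0.8 -0.5] w 1.0 g 0.0
shift [ 0.8547 -0.4555  0.0423] turn [-1.600e-03  4.000e-04 -7.436e-01] rows 5.812097763804669 4.673318473595113
t 0.9333 pos [ 0.4394 -0.4019  0.2906] F [-0.6 -0.8 -0.5] w 1.0 g 0.0
shift [ 2.309  -1.2534  0.3623] turn [-1.600e-03  4.000e-04 -7.436e-01] rows 15.900328577076653 4.673318473595113
```

Request:
{"method": "play_rows", "body": {"rows": [[[0.85,-0.455,0.04],[0,0,-0.744]],[[0.85,-0.455,0.04],[0,0,-0.744]],[[0.85,-0.455,0.04],[0,0,-0.744]],[[0.85,-0.455,0.04],[0,0,-0.744]],[[0.85,-0.455,0.04],[0,0,-0.744]],[[0.85,-0.455,0.04],[0,0,-0.744]],[[0.85,-0.455,0.04],[0,0,-0.744]],[[0.85,-0.455,0.04],[0,0,-0.744]]]}}

```text
time: 1.6
tool_pos: [0.4497, -0.1605, 0.2809]
tcp_rot: [-2.163, -2.279, 0.001]
wrist_force: [0.8, -0.2, -0.8]
width: 1.003
grip_force: 0.0
```

```bash
python3 -c "
from h import *
plan((.455,.08,.27))"
```

```text
t 1.6 pos [ 0.4497 -0.1605  0.2809] F [ 0.8 -0.2 -0.8] w 1.003 g 0.0
shift [0.9595 0.0714 0.043 ] turn [-0.0009  0.0007  0.0021] rows 5.774227776840644 0.015068567590733268
```

Request:
{"method": "play_rows", "body": {"rows": [[[0.96,0.07,0.04],[0,0,0]],[[0.96,0.07,0.04],[0,0,0]],[[0.96,0.07,0.04],[0,0,0]],[[0.96,0.07,0.04],[0,0,0]],[[0.96,0.07,0.04],[0,0,0]],[[0.96,0.07,0.04],[0,0,0]],[[0.96,0.07,0.04],[0,0,0]]]}}

```text
time: 2.18
tool_pos: [0.4559, 0.083, 0.2708]
tcp_rot: [-2.16, -2.279, -0.002]
wrist_force: [0.6, 0.7, -0.6]
width: 1.002
grip_force: 0.0
```

Run:
```python
from h import *
from workcell import bot,cams
plan((.463,.2545,.13))
s=bot.read_state();c=wristT(cams.read_camera("wrist"),s)
print(c["mount"].round(3))
h=cv2.cvtColor(c["image"],cv2.COLOR_RGB2HSV);m=cv2.inRange(h,(21,150,60),(34,255,255))
for k in cv2.findContours(m,0,2)[0]:
    if cv2.contourArea(k)>150:
        q,r=cv2.minEnclosingCircle(k);print(q,r,cv2.contourArea(k),ray(c,*q,.045).round(4))
```

```text
t 2.1833 pos [0.4559 0.083  0.2708] F [ 0.6  0.7 -0.6] w 1.002 g 0.0
shift [0.6826 0.0651 0.5646] turn [-0.0005 -0.0025  0.0035] rows 5.325243774829656 0.027518335390916648
[[ 0.001 -0.945 -0.326  0.083]
 [ 1.     0.001 -0.001  0.001]
 [ 0.001 -0.326  0.945 -0.142]
 [ 0.     0.     0.     1.   ]]
(196.0, 59.0) 24.69827651977539 1589.0 [0.3458 0.1946 0.045 ]
(339.5, 1.5) 31.53579330444336 1198.0 [0.4653 0.2442 0.045 ]
```

Request:
{"method": "play_rows", "body": {"rows": [[[0.2,0.02,0],[0,0,0]],[[0.4,0.04,0],[0,0,0]],[[0.52,0.06,0.0],[0,0,0]],[[0.52,0.06,0.0],[0,0,0]],[[0.52,0.06,0.0],[0,0,0]],[[0.52,0.06,0.0],[0,0,0]]]}}

```text
time: 2.73
tool_pos: [0.4645, 0.2087, 0.2708]
tcp_rot: [2.165, 2.276, -0.003]
wrist_force: [0.3, -0.4, 0.3]
width: 0.994
grip_force: 0.0
```

Run:
```python
from h import *
from workcell import bot,cams
s=bot.read_state();c=wristT(cams.read_camera("wrist"),s)
h=cv2.cvtColor(c["image"],cv2.COLOR_RGB2HSV);m=cv2.inRange(h,(21,150,60),(34,255,255))
for k in cv2.findContours(m,0,2)[0]:
    if cv2.contourArea(k)>150:
        q,r=cv2.minEnclosingCircle(k);print(q,r,cv2.contourArea(k),ray(c,*q,.045).round(4),np.ptp(k[:,0],0))
plan((.463,.2545,.15))
cv2.imwrite("pics/w1.png",c["image"][:,:,::-1])
```

```text
(193.27279663085938, 190.4799041748047) 20.739866256713867 1173.5 [0.3466 0.2049 0.045 ] [39 39]
(320.90869140625, 144.78695678710938) 31.03418731689453 2834.0 [0.4653 0.2535 0.045 ] [61 61]
t 2.7833 pos [0.4644 0.2084 0.2709] F [ 0.2 -1.  -0.1] w 0.999 g 0.0
shift [0.1853 0.0039 0.4834] turn [-0.0008  0.002  -0.0019] rows 3.103744280177493 0.018226008981580857
```

View pics/w1.png

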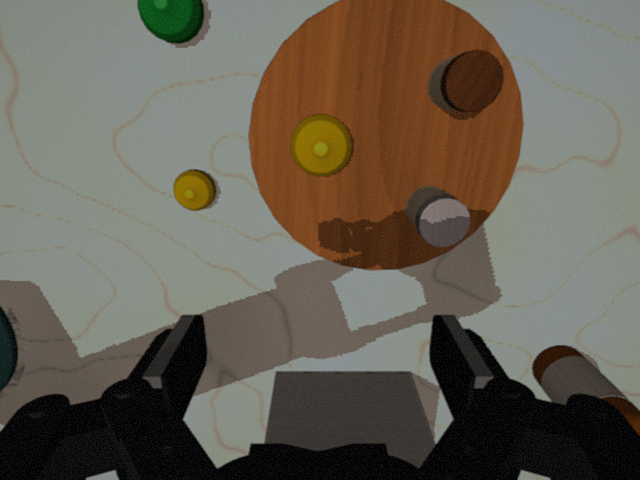

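The wrist view shows the lemon at (322,145), 61 px across, with the pots well clear at (472,80) and (442,220). It agrees with the top view to within 2 mm.

Request:
{"method": "play_rows", "body": {"claw": 1, "newtons": 40, "rows": [[[0.1,0.004,0.1],[0,0,0]],[[0.182,0.008,0.2],[0,0,0]],[[0.182,0.008,0.35],[0,0,0]],[[0.182,0.008,0.5],[0,0,0]],[[0.182,0.008,0.6],[0,0,0]],[[0.182,0.008,0.7],[0,0,0]],[[0.182,0.008,0.76],[0,0,0]],[[0.182,0.008,0.82],[0,0,0]],[[0.182,0.008,0.82],[0,0,0]],[[0.182,0.008,0.82],[0,0,0]]]}}

```text
time: 3.62
tool_pos: [0.4632, 0.254, 0.0657]
tcp_rot: [-2.166, -2.275, 0.004]
wrist_force: [-0.3, 0.9, -0.3]
width: 1.004
grip_force: 0.0
```

```bash
python3 -c "
from h import *
plan((.4645,.254,.031))"
```

```text
t 3.6167 pos [0.4632 0.254  0.0657] F [-0.3  0.9 -0.3] w 1.004 g 0.0
shift [-1.000e-04  5.600e-03  1.386e-01] turn [-0.0025  0.0017 -0.0022] rows 0.8319121686957475 0.023484414031373142
```

Descend, then close.

Request:
{"method": "play_rows", "body": {"rows": [[[0,0.004,0.04],[0,0,0]],[[0,0.004,0.08],[0,0,0]],[[0,0.004,0.11],[0,0,0]],[[0,0.004,0.137],[0,0,0]],[[0,0.004,0.137],[0,0,0]],[[0,0.004,0.137],[0,0,0]]]}}

```text
time: 4.12
tool_pos: [0.4637, 0.2562, 0.0314]
tcp_rot: [-2.163, -2.278, 0.002]
wrist_force: [0.1, -0.1, -1.3]
width: 1.001
grip_force: 0.0
```

Request:
{"method": "play_rows", "body": {"claw": -1, "newtons": 40, "rows": [[[0,0,0],[0,0,0]],[[0,0,0],[0,0,0]],[[0,0,0],[0,0,0]],[[0,0,0],[0,0,0]],[[0,0,0],[0,0,0]],[[0,0,0],[0,0,0]],[[0,0,0],[0,0,0]],[[0,0,0],[0,0,0]],[[0,0,0],[0,0,0]],[[0,0,0],[0,0,0]]]}}

```text
time: 4.95
tool_pos: [0.465, 0.2569, 0.033]
tcp_rot: [2.163, 2.278, 0.003]
wrist_force: [-0.3, -0.2, 4.8]
width: 0.632
grip_force: 42.7
```

Request:
{"method": "play_rows", "body": {"rows": [[[0,0,-0.04],[0,0,0]],[[0,0,-0.1],[0,0,0]],[[0,0,-0.2],[0,0,0]],[[0,0,-0.35],[0,0,0]],[[0,0,-0.5],[0,0,0]],[[0,0,-0.65],[0,0,0]],[[0,0,-0.8],[0,0,0]],[[0,0,-0.9],[0,0,0]],[[0,0,-0.9],[0,0,0]],[[0,0,-0.9],[0,0,0]],[[0,0,-0.9],[0,0,0]]]}}

```text
time: 5.87
tool_pos: [0.4635, 0.2559, 0.2562]
tcp_rot: [-2.163, -2.277, 0.002]
wrist_force: [-0.3, 0.2, -1.0]
width: 0.626
grip_force: 42.5
```

Run:
```python
from h import *
from workcell import bot,cams
s=bot.read_state();c=wristT(cams.read_camera("wrist"),s)
cv2.imwrite("pics/w2.png",c["image"][:,:,::-1])
plan((.49,.065,.25));plan((.5116,-.127,.25))
```

```text
t 5.9167 pos [0.4631 0.2557 0.2552] F [ 0.7  0.3 -1.8] w 0.632 g 42.48813362326473
shift [-0.7674  0.0684  0.0215] turn [-0.0038  0.0017  0.0009] rows 4.620851973566637 0.02716404865786812
t 5.9167 pos [0.4631 0.2557 0.2552] F [ 0.7  0.3 -1.8] w 0.632 g 42.48813362326473
shift [-1.5388  0.1153  0.0224] turn [-0.0038  0.0017  0.0009] rows 9.252463231084862 0.02716404865786812
```

View pics/w2.png

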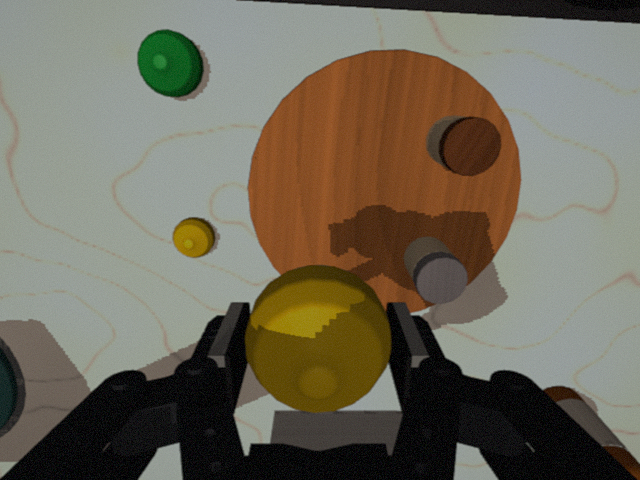

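The lemon is held upright and centred between the pads at (318,338), and both pots are still standing. Next I carry it over the well.

Request:
{"method": "play_rows", "body": {"rows": [[[-0.16,0.012,0],[0,0,0]],[[-0.32,0.024,0],[0,0,0]],[[-0.48,0.036,0],[0,0,0]],[[-0.64,0.048,0],[0,0,0]],[[-0.77,0.06,0],[0,0,0]],[[-0.77,0.06,0],[0,0,0]]]}}

```text
time: 6.42
tool_pos: [0.4882, 0.0596, 0.2545]
tcp_rot: [-2.169, -2.272, 0.008]
wrist_force: [-1.6, 0.5, -0.6]
width: 0.628
grip_force: 42.5
```

Request:
{"method": "play_rows", "body": {"rows": [[[-0.16,0.012,0],[0,0,0]],[[-0.32,0.024,0],[0,0,0]],[[-0.48,0.036,0],[0,0,0]],[[-0.64,0.048,0],[0,0,0]],[[-0.77,0.056,0],[0,0,0]],[[-0.77,0.056,0],[0,0,0]],[[-0.77,0.056,0],[0,0,0]]]}}

```text
time: 7.0
tool_pos: [0.512, -0.1275, 0.2547]
tcp_rot: [-2.165, -2.271, 0.003]
wrist_force: [0.2, 0.9, -1.0]
width: 0.631
grip_force: 42.5
```

```bash
python3 -c "
from h import *
plan((.5116,-.127,.154))"
```

```text
t 7.0 pos [ 0.512  -0.1275  0.2547] F [ 0.2  0.9 -1. ] w 0.631 g 42.487223306670785
shift [1.200e-03 1.000e-04 4.028e-01] turn [-0.0051 -0.0024 -0.0033] rows 2.414741674863554 0.04073223041261498
```

Request:
{"method": "play_rows", "body": {"rows": [[[0,0,0.12],[0,0,0]],[[0,0,0.24],[0,0,0]],[[0,0,0.32],[0,0,0]],[[0,0,0.36],[0,0,0]],[[0,0,0.385],[0,0,0]],[[0,0,0.395],[0,0,0]],[[0,0,0.403],[0,0,0]],[[0,0,0.403],[0,0,0]],[[0,0,0.403],[0,0,0]]]}}

```text
time: 7.75
tool_pos: [0.514, -0.1267, 0.1576]
tcp_rot: [2.162, 2.276, 0.002]
wrist_force: [0.5, -0.5, -0.3]
width: 0.632
grip_force: 42.5
```

Request:
{"method": "play_rows", "body": {"rows": [[[0,0,0.008],[0,0,0]],[[0,0,0.008],[0,0,0]],[[0,0,0.008],[0,0,0]]]}}

```text
time: 8.0
tool_pos: [0.5132, -0.1268, 0.1547]
tcp_rot: [2.163, 2.277, 0.001]
wrist_force: [-0.1, 0.6, -1.0]
width: 0.63
grip_force: 42.5
```

```bash
python3 -c "
from h import *
plan((.5116,-.127,.154))"
```

```text
t 8.0 pos [ 0.5132 -0.1268  0.1547] F [-0.1  0.6 -1. ] w 0.63 g 42.487639747560024
shift [-0.0006 -0.0066  0.0029] turn [0.0009 0.0003 0.0007] rows 0.043258538105258065 0.00759367760007394
```

Within about 2 mm of the shutter, so I lower one more millimetre and open to about 70 mm.

Request:
{"method": "play_rows", "body": {"rows": [[[0,-0.004,0.006],[0,0,0]],[[0,-0.004,0.006],[0,0,0]]]}}

```text
time: 8.17
tool_pos: [0.5122, -0.1268, 0.153]
tcp_rot: [2.163, 2.277, 0.0]
wrist_force: [-0.2, -0.1, 0.7]
width: 0.633
grip_force: 42.5
```

Request:
{"method": "play_rows", "body": {"claw": 0.7, "rows": [[[0,0,0],[0,0,0]],[[0,0,0],[0,0,0]],[[0,0,0],[0,0,0]],[[0,0,0],[0,0,0]],[[0,0,0],[0,0,0]],[[0,0,0],[0,0,0]]]}}

```text
time: 8.67
tool_pos: [0.512, -0.1267, 0.1527]
tcp_rot: [-2.164, -2.278, 0.0]
wrist_force: [-0.2, -0.4, 0.6]
width: 0.85
grip_force: 0.0
```

Request:
{"method": "play_rows", "body": {"rows": [[[0,0,-0.03],[0,0,0]],[[0,0,-0.08],[0,0,0]],[[0,0,-0.2],[0,0,0]],[[0,0,-0.3],[0,0,0]],[[0,0,-0.4],[0,0,0]],[[0,0,-0.4],[0,0,0]],[[0,0,-0.4],[0,0,0]]]}}

```text
time: 9.25
tool_pos: [0.5138, -0.1272, 0.2565]
tcp_rot: [2.16, 2.274, 0.004]
wrist_force: [0.2, 0.7, 0.5]
width: 0.855
grip_force: 0.0
```

Run:
```python
from h import *
from workcell import bot,cams
plan((.5169,-.2311,.25))
s=bot.read_state();c=wristT(cams.read_camera("wrist"),s)
c=cams.read_camera("top");t=cv2.resize(c["image"][190:310,320:500],None,fx=4.4,fy=4.4,interpolation=2)
w=cams.read_camera("side")["image"][130:310,290:460]
cv2.imwrite("pics/p1.png",np.hstack([cv2.resize(t,None,fx=.6,fy=.6),cv2.resize(w,(300,317))])[:,:,::-1])
```

```text
t 9.25 pos [ 0.5138 -0.1272  0.2565] F [0.2 0.7 0.5] w 0.855 g 0.0
shift [-0.4156 -0.0089  0.0267] turn [0.0075 0.0027 0.001 ] rows 2.497610032443734 0.05048363231218035
```

View pics/p1.png

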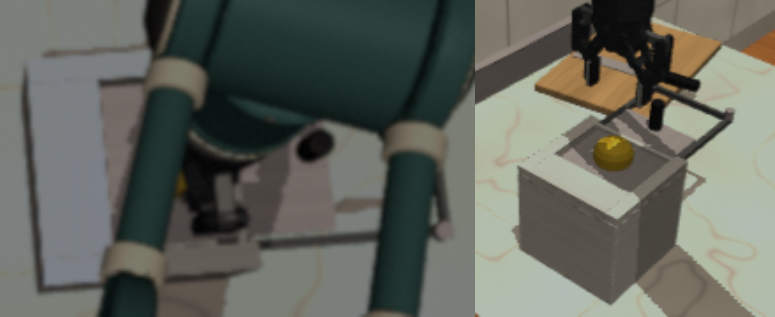

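The lemon rests upright in the well (side view crop (613,152)), released, with the shutter shut and the post free at (656,113). I go over the post and down.

Request:
{"method": "play_rows", "body": {"claw": 0.7, "rows": [[[-0.14,-0.002,0],[0,0,0]],[[-0.28,-0.005,0],[0,0,0]],[[-0.416,-0.008,0],[0,0,0]],[[-0.416,-0.008,0],[0,0,0]],[[-0.416,-0.008,0],[0,0,0]],[[-0.416,-0.008,0],[0,0,0]]]}}

```text
time: 9.9
tool_pos: [0.5145, -0.2302, 0.2512]
tcp_rot: [-2.162, -2.274, 0.001]
wrist_force: [-0.5, -0.1, 0.1]
width: 0.848
grip_force: 0.0
```

```bash
python3 -c "
from h import *
plan((.5169,-.2311,.160))"
```

```text
t 9.9 pos [ 0.5145 -0.2302  0.2512] F [-0.5 -0.1  0.1] w 0.848 g 0.0
shift [-0.0049  0.0103  0.3649] turn [-0.0032 -0.0026 -0.0002] rows 2.188555206105625 0.02591972231912418
```

Request:
{"method": "play_rows", "body": {"rows": [[[-0.004,0.007,0.12],[0,0,0]],[[-0.004,0.007,0.2],[0,0,0]],[[-0.004,0.007,0.28],[0,0,0]],[[-0.004,0.007,0.33],[0,0,0]],[[-0.004,0.007,0.37],[0,0,0]],[[-0.004,0.007,0.37],[0,0,0]],[[-0.004,0.007,0.37],[0,0,0]]]}}

```text
time: 10.48
tool_pos: [0.5171, -0.231, 0.1602]
tcp_rot: [-2.162, -2.278, 0.0]
wrist_force: [0.2, -0.0, 0.8]
width: 0.85
grip_force: 0.0
```

Request:
{"method": "play_rows", "body": {"claw": -1, "newtons": 90, "rows": [[[0,0,0],[0,0,0]],[[0,0,0],[0,0,0]],[[0,0,0],[0,0,0]],[[0,0,0],[0,0,0]],[[0,0,0],[0,0,0]],[[0,0,0],[0,0,0]],[[0,0,0],[0,0,0]],[[0,0,0],[0,0,0]],[[0,0,0],[0,0,0]],[[0,0,0],[0,0,0]],[[0,0,0],[0,0,0]],[[0,0,0],[0,0,0]]]}}

```text
time: 11.48
tool_pos: [0.5181, -0.2319, 0.1615]
tcp_rot: [2.162, 2.276, 0.001]
wrist_force: [0.8, 1.0, 5.9]
width: 0.212
grip_force: 87.7
```

Run:
```python
from h import *
from workcell import bot,cams
c=cams.read_camera("side");s=bot.read_state()
plan((.5214,-.321,float(s["tool_pos"][2])))
cv2.imwrite("pics/p2.png",cv2.resize(c["image"][130:310,290:460],None,fx=3,fy=3)[:,:,::-1])
```

```text
t 11.5333 pos [ 0.5181 -0.2319  0.1615] F [0.7 0.6 6.2] w 0.216 g 87.68810033798218
shift [-3.567e-01 -5.000e-03  3.000e-04] turn [0.0027 0.0011 0.0008] rows 2.138750565559046 0.01891580897897903
```

View pics/p2.png

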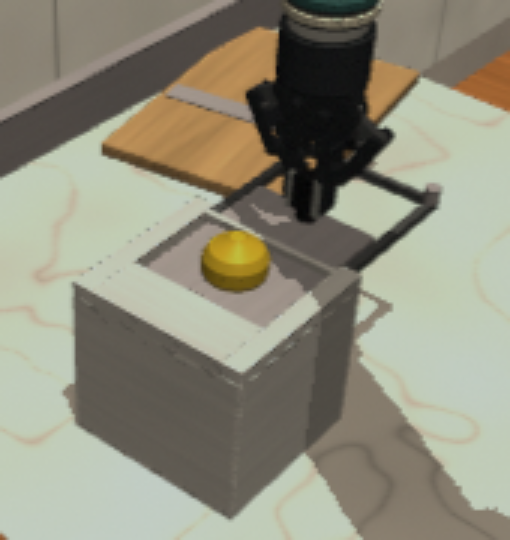

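The post is gripped (opening about 18–20 mm, 88 N), and the lemon is on the closed shutter at (236,260). I pull 90 mm along the tool's -x, which is the caddy's -x.

Request:
{"method": "play_rows", "body": {"rows": [[[-0.02,0,0],[0,0,0]],[[-0.05,0,0],[0,0,0]],[[-0.08,0,0],[0,0,0]],[[-0.12,0,0],[0,0,0]],[[-0.16,0,0],[0,0,0]],[[-0.2,0,0],[0,0,0]],[[-0.24,0,0],[0,0,0]],[[-0.28,0,0],[0,0,0]],[[-0.31,0,0],[0,0,0]],[[-0.34,0,0],[0,0,0]],[[-0.36,0,0],[0,0,0]],[[-0.36,0,0],[0,0,0]],[[-0.36,0,0],[0,0,0]],[[-0.36,0,0],[0,0,0]],[[-0.36,0,0],[0,0,0]],[[-0.36,0,0],[0,0,0]],[[-0.36,0,0],[0,0,0]],[[-0.36,0,0],[0,0,0]]]}}

```text
time: 13.03
tool_pos: [0.5224, -0.3193, 0.1615]
tcp_rot: [-2.163, -2.276, -0.005]
wrist_force: [-0.1, 8.6, 8.8]
width: 0.213
grip_force: 87.9
```

Run:
```python
from h import *
from workcell import bot,cams
c=cams.read_camera("side");s=bot.read_state()
plan((.5214,-.321,float(s["tool_pos"][2])))
cv2.imwrite("pics/p3.png",cv2.resize(c["image"][130:310,290:460],None,fx=3.2,fy=3.2)[:,:,::-1])
```

```text
t 13.0833 pos [ 0.5224 -0.3193  0.1615] F [0.6 8.6 9.2] w 0.213 g 87.88363337516785
shift [-0.0066 -0.0045 -0.    ] turn [ 0.0015 -0.0043  0.0008] rows 0.04768346746954499 0.029300166197123927
```

View pics/p3.png

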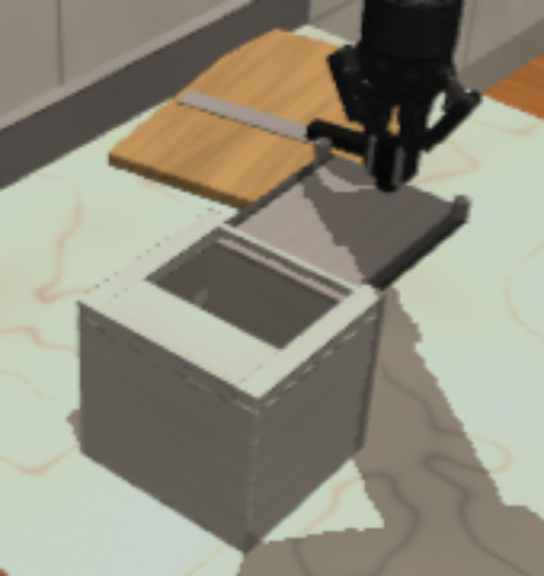

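The well is open and empty, so the lemon has dropped into the caddy. The fingers hold the post at (390,180), midway between the studs at (323,150) and (461,207). The pull force is 8.6 N, against about 9 N at the mark. I nudge 1 mm, settle and hand in.

Request:
{"method": "play_rows", "body": {"rows": [[[-0.005,0,0],[0,0,0]],[[-0.005,0,0],[0,0,0]],[[-0.005,0,0],[0,0,0]],[[-0.005,0,0],[0,0,0]],[[-0.005,0,0],[0,0,0]],[[-0.005,0,0],[0,0,0]],[[-0.005,0,0],[0,0,0]],[[-0.005,0,0],[0,0,0]]]}}

```text
time: 13.75
tool_pos: [0.5225, -0.3204, 0.1615]
tcp_rot: [-2.162, -2.276, -0.005]
wrist_force: [0.9, 8.7, 9.5]
width: 0.211
grip_force: 87.9
```

```bash
python3 -c "
from h import *
from workcell import bot
plan((.5214,-.321,.1615));print(bot.finish_job())"
```

```text
t 13.75 pos [ 0.5225 -0.3204  0.1615] F [0.9 8.7 9.5] w 0.211 g 87.85297751426697
shift [-0.0021 -0.0044 -0.0002] turn [ 0.0014 -0.0046  0.0009] rows 0.029248340312569614 0.030696699304407993
the job is handed in; nothing more can be done
None
```

I handed the job in at 13.75 s: the lemon is off the shutter and should be in the caddy (the last picture shows the well open and empty), and the gripper still holds the post about 1 mm from the mark; no verdict came back.

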